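Find the gauge blade that fits the slide press

ROBOT

A 6-joint arm with a two-finger parallel gripper is mounted at the origin on a cart in front of the work surface, level with it; the furniture and walls round the work are solid. World frame = base frame: x ahead of the robot, y to its left, z up, the work surface at z = 0. Lengths are in m, angles in rad, forces in N, time in s.
With the tool pointing down it reaches from about 0.35 to 0.85 m from the base axis. Payload 8.1 kg.
Tool frame: the origin (TCP) lies at the very end of the fingers, on their centre line; the grasp point (between the pads) lies 19 mm behind it; z points along the fingers, y is the line along which they close (so a half turn about z gives the same grasp; the last joint's range is limited). The gripper opens to 93 mm and grips with 3 to 60 N. Pads are 15 mm wide; open, the fingers measure 128 mm over their backs; the gripper's body (75 mm by 188 mm) begins 65 mm behind the grasp point.
Start: joints at [1.22, 0.13, 1.488, -0, 1.523, -0.085], TCP at [0.158, 0.579, 0.219] pointing down, gripper open.
Joint ranges: [-2.96, 2.96], [-0.89, 2.26], [0.02, 2.5], [-1.34, 4.48], [0, 2.73], [-2.66, 2.66]. Speed limits (rad/s): [2.39, 2.39, 2.79, 3.14, 3.14, 3.14].

INTERFACE

Orientations are given as a rotation vector (axis times angle).
In Python, from plant import monitor, eyes, ticket gives the robot as it stands.
- The arm moves only by the tool arm_command, never from a script. Its argument "deltas" is a list that holds one entry, the list of rows, each a list of 6 numbers: the shift along the world's x, y, z in cm, then the turn, a rotation vector about the world's x, y, z in degrees. In form: [[[tx, ty, tz, rx, ry, rz], ...]]. A call has 1 to 12 rows; each row shifts and turns the commanded pose from where the row before left it; what a row does not reach is not made up. A row lasts 1/12 s, in which the tool goes at most 41.7 mm and 7.16 degrees, less where a joint would pass 70% of its speed; a pose out of reach is approached as far as the arm can. A call is refused whole if a number of a shift passes 4.17 or a number of a turn 7.16, either way. A call with a gripper value outside its range is refused whole. "gripper" is the opening, from -1 (shut) to 1 (fully open), set as the call begins (left out, the last holds). The fingers move at their own pace and stop on an object; "squeeze" is the grip in N (left out, the last holds). Time passes only in rows, so rows that do not move let the fingers close. It gives the time, the measured TCP pose, the force, the opening and the grip force at its end, in the units of the state.
- monitor.read_state(): the state, without advancing time (a new reading comes with each control period).
- eyes.read_camera(name): name is "side" or "top"; returns the picture (384x512x3 uint8, blue, green, red); there is no depth.
- eyes.camera_model(name): a dict with "fx", "fy", "cx", "cy" (pixels), "k1" (the pictures are not rectified: a ray, as slopes to the right and down, at radius r is drawn at 1 + k1 r^2 times it, then the intrinsics apply), "rvec" (rotation vector, rad) and "tvec" (3), from world to camera coordinates, as OpenCV has them. Camera axes: x right, y down, z forward; pixel columns grow to the right and rows downward; lengths in m; the calibration is good to about 2 mm. A picture is of the moment at which its call begins. camera_model takes no time and is no camera call.
- ticket.close_job(): hands the job in; it is judged then, once.
The state is a dict: "t": time; "q": joint angles; "dq": joint speeds; "joint_torque": joint torques, N m; "tool_pos": TCP position; "orientation": TCP orientation; "force": force on the tool from outside, world axes, zero at the start; "wrist_torque": the same for the moment, N m; "opening": finger opening in m; "gripper_force": force on a finger pad.
Only numpy, scipy, OpenCV 4.12 (cv2) and the standard library are available. Lean on these libraries where they do the work, as an engineer would, in place of code of your own. Each camera call takes 0.05 s, during which the arm holds its last target. There are 200 camera calls.

TASK

Check the gap of the slide press with the gauge blades from the caddy: find the blade that fits, that is, it slides in under the spring shoe with a slight drag and just raises it, neither loose nor stopped; do not force one that will not go. Leave that blade lying straight in the gap, let go, slid in from the infeed until its tip is at the far end of the shoe. Leave the other two lying flat on the worktop (or in the caddy), and do not shift or knock over the things standing around.

Things in the scene. Friction and masses are not known exactly. Their poses are not given: they have to be found in the camera images.
- press: slide press fixed on the worktop: grey base plate 225 x 90 x 12 mm (x from -75 to +150 mm), flat infeed on its front; two cheeks and a bridge 73 mm high at x 77 to 125 mm, knob on top to at most 90 mm. Origin: underside; x is the direction in which a blade is slid in, y left, z up.
- mouth (a point): mouth of the gap, 65 mm along press x from its origin, on the plate's upper face (12 mm over the worktop); axes as the press. The steel shoe spans x 0..62, y -22..22 mm; its front 30 mm is a 12 degree lead-in rising 6.4 mm to the mouth, then its flat sole stands 3 to 10.8 mm over the plate: the gap, set anew each time, to be found. Cheeks at x 12..60, inner faces y +-28 mm.
- shoe (a joint): lift of the spring shoe, m: 0 at rest, stop at 0.0045; pressed down with 3 to 5 N. A blade 0.2 to 4.4 mm thicker than the gap wedges it up with some 4 to 12 N of push (more if it is also pressed onto the plate), then drags with some 2 to 6 N; a thinner one has no drag; a thicker one stops hard at the lead-in. At least one of the three blades fits every setting.
- caddy: grey caddy fixed on the worktop, 160 mm wide (y), 26 high, no floor, x from -95 to 0 mm; three bays at y = -52, 0, +52 mm, 36 mm wide, roofed, open only in front (+x). Origin: worktop level, middle of its front face. Each bay holds one blade lying on the worktop, handle inside, about 65 mm with the tip exposed, pointing along x; which blade is in which bay varies.
- blade_thin: thin gauge blade, flat steel strip 150 mm long overall, 22 wide, 6 thick with a half-round tip and 1 dark dot on top; its rear 55 mm is a black handle 22 wide, 16 high, flush below, about 90 g. Origin: middle of the underside; x to the tip (75 mm ahead), handle from -20 to -75 mm, z up.
- blade_mid: middle gauge blade, flat steel strip 150 mm long overall, 22 wide, 9 thick with a half-round tip and 2 dark dots on top; its rear 55 mm is a black handle 22 wide, 16 high, flush below, about 90 g. Origin: middle of the underside; x to the tip (75 mm ahead), handle from -20 to -75 mm, z up.
- blade_thick: thick gauge blade, flat steel strip 150 mm long overall, 22 wide, 12 thick with a half-round tip and 3 dark dots on top; its rear 55 mm is a black handle 22 wide, 16 high, flush below, about 90 g. Origin: middle of the underside; x to the tip (75 mm ahead), handle from -20 to -75 mm, z up.
- blade_thin_tip (a point): tip of blade_thin, at its underside, on its centre line
- blade_mid_tip (a point): tip of blade_mid, at its underside, on its centre line
- blade_thick_tip (a point): tip of blade_thick, at its underside, on its centre line
- bottle: brown reagent bottle, black cap, 57 mm across, 118 tall; bystander. Origin: centre of its underside.
- cup_red: specimen cup with lid, 53 mm across, 62 tall; bystander. Origin: centre of its underside.
- cup_yellow: specimen cup with lid, 53 mm across, 62 tall; bystander. Origin: centre of its underside.
- clock: flat lab timer, 58 x 62 x 15 mm; bystander. Origin: centre of its underside.
- tape: roll of tape lying flat, 86 mm across, 18 high; bystander. Origin: centre of its underside.

How it is judged:
By the outcome, as a careful person would: the job done as asked, in the order asked, and still so for the second after the job is handed in, with the robot touching nothing.
It also fails if it takes over 72 s, if anything falls off the work surface, if the arm or the gripper's body presses on something with over 40 N, if the wrist force passes 120 N, or if a joint passes its speed limit or range.

## Working session

There is one attempt and no reset: what is moved stays moved. The work goes in short steps, Python scripts to look and compute and a tool call to move; the robot and the scene stay as the last step left them, time stands still between calls to the robot, and variables do not carry over. Pictures are saved under pics/ and viewed, at most 10 in all, crops included, and the job is handed in when it is done.

Besides the shell and the picture viewer there is one more tool, called after "Emit:" by a JSON object that holds its "fn" and its "kwargs". arm_command: Moves the arm, as the interface text tells. Its arguments: {"type":"object","properties":{"deltas":{"type":"array"},"gripper":{"type":"number"},"squeeze":{"type":"number"}},"required":["deltas"]}

```bash
mkdir -p pics
python3 - <<'E'
from plant import monitor, eyes
import cv2,numpy as np
for n in("side","top"):
    im=eyes.read_camera(n); cv2.imwrite(f"pics/{n}0.png",im)
    print(n,eyes.camera_model(n))
s=monitor.read_state();print(s)
E
```

```text
side {'fx': 399.7745440371758, 'fy': 399.7745440371758, 'cx': 253.8425332339286, 'cy': 192.32862480442253, 'k1': 0.038736516365872914, 'rvec': array([ 0.58923296, -2.54395328,  1.29957647]), 'tvec': array([0.50568444, 0.1517962 , 1.34475606])}
top {'fx': 391.1905414049331, 'fy': 391.1905414049331, 'cx': 261.0636288328634, 'cy': 197.94209130173488, 'k1': 0.045959622634006554, 'rvec': array([ 2.1717623 , -2.18661658,  0.07280528]), 'tvec': array([0.0282788 , 0.54636785, 1.1449183 ])}
{'t': 0.1, 'q': array([ 1.21961403e+00,  1.31057478e-01,  1.48918757e+00,  1.34189379e-05,
        1.52302903e+00, -8.54267091e-02]), 'dq': array([ 0.00097599, -0.00134492, -0.00199686, -0.00112542,  0.00103149,
       -0.0010806 ]), 'joint_torque': array([ 5.42801736e-04, -5.61344755e+01, -4.93092871e+01,  7.69979996e-02,
        2.92143814e-02,  7.33528054e-06]), 'tool_pos': array([0.15738904, 0.57844007, 0.21769975]), 'orientation': array([-4.16171432e-01, -3.11352357e+00,  2.57362275e-03]), 'force': array([0.8521949 , 0.84511171, 0.19412474]), 'wrist_torque': array([0.02209287, 0.01983486, 0.0344399 ]), 'gripper_force': 0.0, 'opening': 0.09287311257161701}
```

View pics/top0.png

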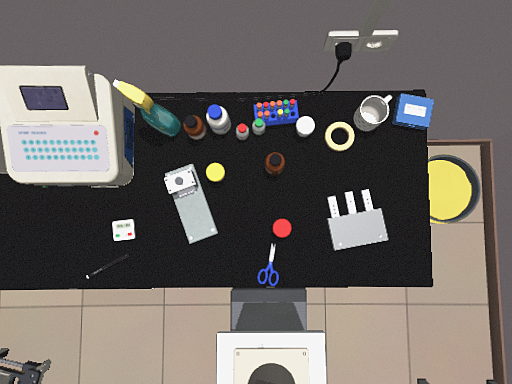

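View pics/side0.png

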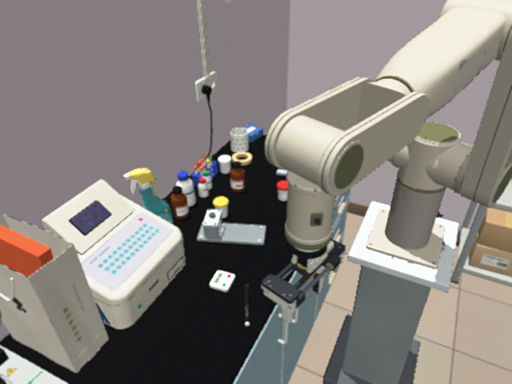

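The top view shows the press near (195,205) with its infeed toward the robot. The caddy is at (357,228), with three blades pointing up the image. In the side view the arm hides the caddy, and the press is at (230,230). I'll enlarge both areas.

```bash
cat > h.py <<'E'
import numpy as np, cv2
from scipy.spatial.transform import Rotation as R
from plant import monitor, eyes
def ray(n,p):
    m=eyes.camera_model(n); d=(np.array(p,float)-[m['cx'],m['cy']])/[m['fx'],m['fy']]
    u=d.copy()
    for _ in range(20): u=d/(1+m['k1']*(u@u))
    Rm=cv2.Rodrigues(m['rvec'])[0]
    return -Rm.T@m['tvec'], Rm.T@np.array([u[0],u[1],1])
def at(n,p,z):
    c,d=ray(n,p); return c+d*(z-c[2])/d[2]
def tri(pt,ps):
    c1,d1=ray('top',pt); c2,d2=ray('side',ps)
    s=np.linalg.lstsq(np.c_[d1,-d2],c2-c1,rcond=None)[0]
    a=c1+s[0]*d1;b=c2+s[1]*d2
    return (a+b)/2,np.linalg.norm(a-b)
def px(n,P):
    m=eyes.camera_model(n); Rm=cv2.Rodrigues(m['rvec'])[0]; c=Rm@np.array(P,float)+m['tvec']
    u=c[:2]/c[2]; u=u*(1+m['k1']*(u@u)); return u*[m['fx'],m['fy']]+[m['cx'],m['cy']]
def crop(im,x0,y0,w,h,k):
    c=cv2.resize(im[y0:y0+h,x0:x0+w],None,fx=k,fy=k,interpolation=cv2.INTER_CUBIC)
    for i in range(0,w,10): cv2.putText(c,str(x0+i),(i*k,8),0,.3,(0,255,255),1);cv2.line(c,(i*k,10),(i*k,14),(0,255,255),1)
    for i in range(0,h,10): cv2.putText(c,str(y0+i),(0,i*k+4),0,.3,(0,255,255),1)
    return c
E
python3 - <<'E'
from h import *
t=cv2.imread('pics/top0.png');s=cv2.imread('pics/side0.png')
a=crop(t,155,155,75,95,5); b=crop(t,320,180,75,75,5)
b=np.vstack([b,np.zeros((475-375,375,3),np.uint8)])
cv2.imwrite('pics/c1.png',np.hstack([a,b]))
cv2.imwrite('pics/c2.png',crop(s,185,180,90,60,8))
E
```

```text
(no output)
```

View pics/c1.png

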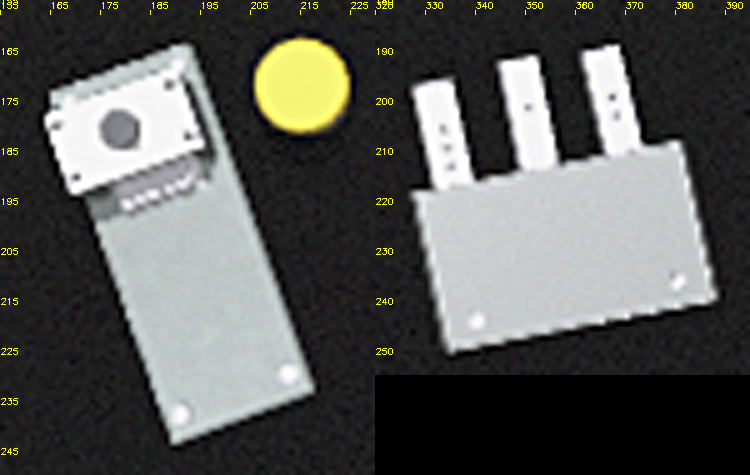

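View pics/c2.png

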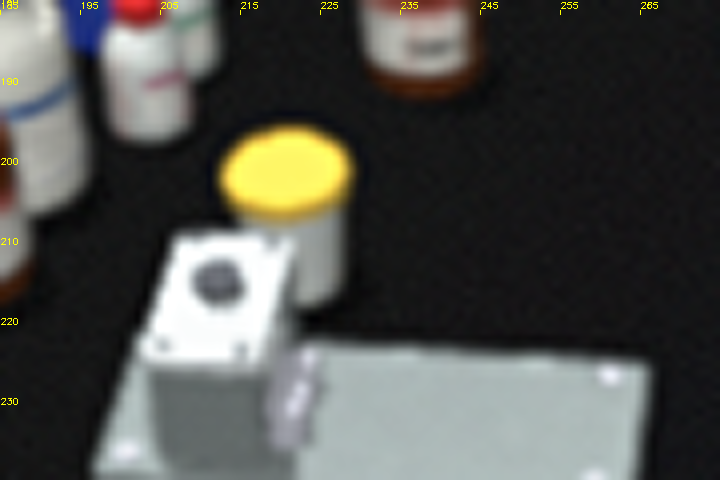

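The crops show thick (3 dots) in the left bay, thin (1 dot) in the middle and mid (2 dots) in the right. Mid's tip is at about (365.0,188.8) in the top view. The press plate corners there are about (189,243.4), (217.4,232.6), (192.6,163.4) and (164.6,173).

Run:
```python
from h import *
np.set_printoptions(precision=4,suppress=True)
f=lambda X,Y,x0,y0,k:(x0+(X+.5)/k-.5,y0+(Y+.5)/k-.5)
A=lambda X,Y:f(X,Y,155,155,5); B=lambda X,Y:f(X-375,Y,320,180,5); S=lambda X,Y:f(X,Y,185,180,8)
def fit(img,mod,z):
    W=np.array([at('top',p,z)[:2] for p in img]); M=np.array(mod)
    mc,wc=M.mean(0),W.mean(0); H=(M-mc).T@(W-wc); a=np.arctan2(H[0,1]-H[1,0],H[0,0]+H[1,1])
    Rm=np.array([[np.cos(a),-np.sin(a)],[np.sin(a),np.cos(a)]]); t=wc-Rm@mc
    print('pose',t,np.degrees(a),'res mm',1e3*(W-(M@Rm.T+t)).round(4).tolist() if 0 else (1e3*(W-(M@Rm.T+t))).ravel())
    return t,a
fit([A(172,444),A(314,390),A(190,44),A(50,92)],[(-.075,.045),(-.075,-.045),(.15,-.045),(.15,.045)],.012)
fit([B(413,190),B(682,142),B(448,353),B(718,299)],[(0,.08),(0,-.08),(-.095,.08),(-.095,-.08)],.026)
for n,a,b,z in[('mid',(601,46),(624,152),.009),('thin',(518,57),(541,169),.006),('thick',(433,80),(456,188),.012)]:
    p=at('top',B(*a),z);q=at('top',B(*b),z);d=p-q;print(n,p,np.degrees(np.arctan2(d[1],d[0])),np.linalg.norm(d))
print('plate corner',tri(A(314,390),S(652,362)),'bridge front-right top',tri(A(206,148),S(268,366)),'bridge back-right',tri(A(182,70),S(293,235)))
print('cup top',tri(A(301,85),S(287,170)))
```

```text
pose [0.4986 0.2226] 19.666146460475176 res mm [ 0.3446  0.0746  1.386   0.5083 -1.676   0.0539 -0.0546 -0.6368]
pose [ 0.5002 -0.2493] 10.583665314773361 res mm [ 1.1387  0.6813 -0.9473  0.0483 -0.7978 -0.3012  0.6063 -0.4283]
mid [ 0.5727 -0.2865  0.009 ] 10.617906138682484 0.06477240315254151
thin [ 0.5667 -0.2376  0.006 ] 10.180745545017324 0.06852686241347208
thick [ 0.5527 -0.1854  0.012 ] 10.801555958802696 0.06584565186920907
plate corner (array([0.4427, 0.1546, 0.0128]), np.float64(0.0040179432747014816)) bridge front-right top (array([0.5922, 0.2224, 0.0076]), np.float64(0.003565228853671359)) bridge back-right (array([0.6071, 0.214 , 0.0749]), np.float64(0.044871509084094964))
cup top (array([0.6199, 0.157 , 0.0619]), np.float64(0.0016649873507727884))
```

Emit:
{"fn": "arm_command", "kwargs": {"deltas": [[[2.4, -3.1, 0, 0, 0, 2.15], [2.4, -3.1, 0, 0, 0, 2.15], [2.4, -3.1, 0, 0, 0, 2.15], [2.4, -3.1, 0, 0, 0, 2.15], [2.4, -3.1, 0, 0, 0, 2.15], [2.4, -3.1, 0, 0, 0, 2.15], [2.4, -3.1, 0, 0, 0, 2.15], [2.4, -3.1, 0, 0, 0, 2.15], [2.4, -3.1, 0, 0, 0, 2.15], [2.4, -3.1, 0, 0, 0, 2.15], [2.4, -3.1, 0, 0, 0, 2.15], [2.4, -3.1, 0, 0, 0, 2.15]]], "gripper": -0.31, "squeeze": 15}}

```text
t: 1.1
tool_pos: [0.4462, 0.2051, 0.2184]
orientation: [0.292, -3.128, -0.0]
force: [0.4, -0.0, 0.1]
opening: 0.0323
gripper_force: 0.0
```

Emit:
{"fn": "arm_command", "kwargs": {"deltas": [[[0.85, -4.05, 0, 0, 0, 0], [0.85, -4.05, 0, 0, 0, 0], [0.85, -4.05, 0, 0, 0, 0], [0.85, -4.05, 0, 0, 0, 0], [0.85, -4.05, 0, 0, 0, 0], [0.85, -4.05, 0, 0, 0, 0], [0.85, -4.05, 0, 0, 0, 0], [0.85, -4.05, 0, 0, 0, 0], [0.85, -4.05, 0, 0, 0, 0], [0.85, -4.05, 0, 0, 0, 0], [0.85, -4.05, 0, 0, 0, 0], [0.85, -4.05, 0, 0, 0, 0]]]}}

```text
t: 2.1
tool_pos: [0.5473, -0.2811, 0.2181]
orientation: [0.289, -3.128, -0.001]
force: [1.2, 0.7, 1.2]
opening: 0.0319
gripper_force: 0.0
```

Emit:
{"fn": "arm_command", "kwargs": {"deltas": [[[0, 0, -2, 0, 0, 0], [0, 0, -2, 0, 0, 0], [0, 0, -2, 0, 0, 0], [0, 0, -2, 0, 0, 0], [0, 0, -2, 0, 0, 0], [0, 0, -2, 0, 0, 0], [0, 0, -2, 0, 0, 0], [0, 0, 0, 0, 0, 0], [0, 0, 0, 0, 0, 0]]]}}

```text
t: 2.85
tool_pos: [0.5462, -0.2782, 0.077]
orientation: [0.289, -3.125, -0.004]
force: [-0.8, 0.6, 0.6]
opening: 0.0322
gripper_force: 0.0
```

Run:
```python
from h import *
s=monitor.read_state(); print(s['tool_pos'],s['orientation'],s['q'])
t=eyes.read_camera('top');s=eyes.read_camera('side')
a=crop(t,310,150,80,110,5); b=crop(s,235,130,70,100,5)
b=np.vstack([b,np.zeros((50,350,3),np.uint8)])
cv2.imwrite('pics/c3.png',np.hstack([a,b]))
```

```text
[ 0.54623688 -0.27823987  0.07702521] [ 0.28911053 -3.12512816 -0.00367146] [-5.54730873e-01  2.75288596e-01  1.58853121e+00 -1.30675606e-05
  1.28167085e+00 -2.31002146e+00]
```

View pics/c3.png

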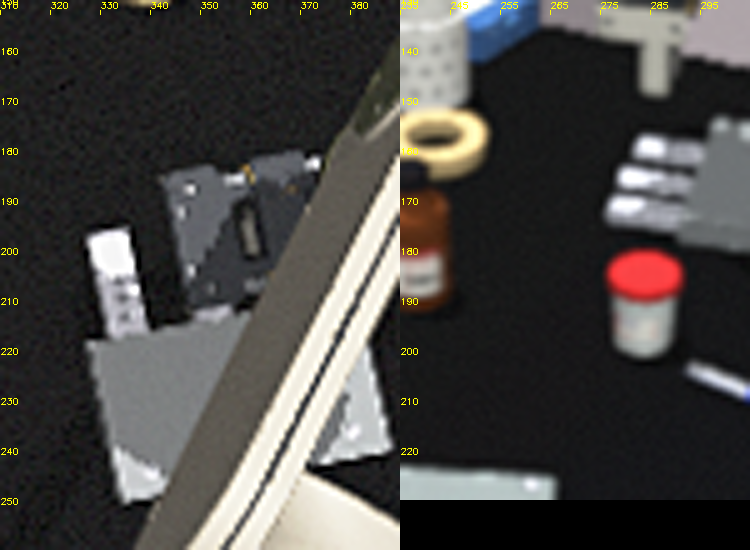

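Side view: the three blade tips are at crop (635,147), (617,178) and (607,210), with the fingers above the far one (mid). I'll check heights and work out the remaining move.

Run:
```python
from h import *
np.set_printoptions(precision=4,suppress=True)
S=lambda X,Y:(235+(X-400+.5)/5-.5,130+(Y+.5)/5-.5); B=lambda X,Y:(320+(X-375+.5)/5-.5,180+(Y+.5)/5-.5)
for n,b,s in[('mid',(601,46),(635,146)),('thin',(518,57),(617,177)),('thick',(433,80),(607,209))]: print(n,tri(B(*b),S(*s)))
P=np.array([.5727,-.287,0]); d=np.array([np.cos(.1848),np.sin(.1848),0])
g=P-.025*d; s=monitor.read_state(); print((g-s['tool_pos'])*100, R.from_rotvec(s['orientation']).as_matrix())
```

```text
mid (array([ 0.5726, -0.2872,  0.0069]), np.float64(0.0005758737709590033))
thin (array([ 0.5673, -0.2379,  0.0039]), np.float64(0.0008997812564702777))
thick (array([ 0.5538, -0.1864,  0.0047]), np.float64(0.001042304495095101))
[-0.0059 -1.2163 -7.9941] [[-0.983  -0.1835  0.0011]
 [-0.1835  0.983  -0.0007]
 [-0.001  -0.0009 -1.    ]]
```

Emit:
{"fn": "arm_command", "kwargs": {"deltas": [[[0, -1.2, -2, 0, 0, 0], [0, 0, -2, 0, 0, 0], [0, 0, -2, 0, 0, 0], [0, 0, -1, 0, 0, 0], [0, 0, -0.3, 0, 0, 0], [0, 0, 0, 0, 0, 0]]]}}

```text
t: 3.45
tool_pos: [0.5477, -0.291, 0.0059]
orientation: [0.29, -3.128, -0.0]
force: [-0.4, -0.2, 1.0]
opening: 0.0319
gripper_force: 0.0
```

Emit:
{"fn": "arm_command", "kwargs": {"deltas": [[[0, 0, 0, 0, 0, 0], [0, 0, 0, 0, 0, 0], [0, 0, 0, 0, 0, 0]]], "gripper": -1}}

```text
t: 3.7
tool_pos: [0.5488, -0.2917, 0.0075]
orientation: [-0.289, 3.126, -0.003]
force: [0.8, 0.6, 3.1]
opening: 0.0215
gripper_force: 15.0
```

Emit:
{"fn": "arm_command", "kwargs": {"deltas": [[[0.5, 0.09, 0, 0, 0, 0], [1.2, 0.22, 0, 0, 0, 0], [1.2, 0.22, 0, 0, 0, 0], [1.2, 0.22, 0, 0, 0, 0], [1.2, 0.22, 0, 0, 0, 0], [1.2, 0.22, 0, 0, 0, 0], [1.2, 0.22, 0, 0, 0, 0], [1.2, 0.22, 0, 0, 0, 0], [0.5, 0.09, 0, 0, 0, 0], [0, 0, 0, 0, 0, 0]]], "squeeze": 20}}

```text
t: 4.53
tool_pos: [0.6437, -0.2741, 0.0075]
orientation: [-0.29, 3.125, -0.002]
force: [2.9, 1.1, 5.2]
opening: 0.021
gripper_force: 20.0
```

Emit:
{"fn": "arm_command", "kwargs": {"deltas": [[[0, 0, 0, 0, 0, 0], [0, 0, 0, 0, 0, 0], [0, 0, 1, 0, 0, 0], [0, 0, 2, 0, 0, 0]]], "gripper": -0.31}}

```text
t: 4.87
tool_pos: [0.6388, -0.2726, 0.0326]
orientation: [0.289, -3.123, -0.006]
force: [0.6, -0.3, -0.0]
opening: 0.032
gripper_force: 0.0
```

Emit:
{"fn": "arm_command", "kwargs": {"deltas": [[[-3.0, -0.55, 0, 0, 0, 0], [-3.0, -0.55, 0, 0, 0, 0], [-2.8, -0.55, 0, 0, 0, 0], [0, 0, -1.5, 0, 0, 0], [0, 0, -1.4, 0, 0, 0], [0, 0, 0, 0, 0, 0]]]}}

```text
t: 5.37
tool_pos: [0.5516, -0.2893, 0.0038]
orientation: [0.288, -3.125, -0.004]
force: [-0.7, 0.8, -0.9]
opening: 0.0319
gripper_force: 0.0
```

Emit:
{"fn": "arm_command", "kwargs": {"deltas": [[[0, 0, 0, 0, 0, 0], [0, 0, 0, 0, 0, 0], [0, 0, 0, 0, 0, 0]]], "gripper": -1, "squeeze": 40}}

```text
t: 5.62
tool_pos: [0.5546, -0.2904, 0.0073]
orientation: [-0.29, 3.127, -0.001]
force: [0.2, -0.1, -1.1]
opening: 0.0212
gripper_force: 40.0
```

Emit:
{"fn": "arm_command", "kwargs": {"deltas": [[[0, 0, 1, 0, 0, 0], [0, 0, 3, 0, 0, 0], [0, 0, 4, 0, 0, 0], [0, 0, 4, 0, 0, 0], [0, 0, 3, 0, 0, 0], [0, 0, 0, 0, 0, 0]]]}}

```text
t: 6.12
tool_pos: [0.558, -0.2928, 0.1674]
orientation: [-0.289, 3.117, -0.014]
force: [1.2, -1.1, -0.2]
opening: 0.0217
gripper_force: 40.0
```

Emit:
{"fn": "arm_command", "kwargs": {"deltas": [[[-0.6, 2, 0, 0, 0, 0], [-1.1, 4, 0, 0, 0, 1], [-1.1, 4, 0, 0, 0, 1], [-1.1, 4, 0, 0, 0, 1], [-1.1, 4, 0, 0, 0, 1], [-1.1, 4, 0, 0, 0, 1], [-1.1, 4, 0, 0, 0, 1], [-1.1, 4, 0, 0, 0, 1], [-1.1, 4, 0, 0, 0, 1], [-1.1, 4, 0, 0, 0, 1], [-1.1, 4, 0, 0, 0, 0], [-1.0, 4, 0, 0, 0, 0]]]}}

```text
t: 7.12
tool_pos: [0.4268, 0.1716, 0.1575]
orientation: [-0.534, 3.094, 0.0]
force: [1.4, 1.4, -0.6]
opening: 0.0215
gripper_force: 40.0
```

Emit:
{"fn": "arm_command", "kwargs": {"deltas": [[[0, 2.5, -2, 0, 0, 0], [0, 0, -3, 0, 0, 0], [0, 0, -2, 0, 0, 0], [0, 0, -1, 0, 0, 0], [0, 0, 0, 0, 0, 0], [0, 0, 0, 0, 0, 0]]]}}

```text
t: 7.62
tool_pos: [0.4277, 0.1945, 0.0771]
orientation: [0.533, -3.096, 0.0]
force: [1.6, -0.0, -0.4]
opening: 0.0217
gripper_force: 40.0
```

Run:
```python
from h import *
s=monitor.read_state(); print(s['tool_pos'],s['orientation'],s['force'])
t=eyes.read_camera('top');s=eyes.read_camera('side')
a=crop(t,155,155,75,95,5); b=crop(s,185,190,80,70,5)
b=np.vstack([b,np.zeros((125,400,3),np.uint8)])
cv2.imwrite('pics/c4.png',np.hstack([a,b]))
```

```text
[0.42766064 0.19449889 0.07711663] [ 5.33403754e-01 -3.09562374e+00  1.08930512e-04] [ 1.55098318 -0.00537677 -0.42360187]
```

View pics/c4.png

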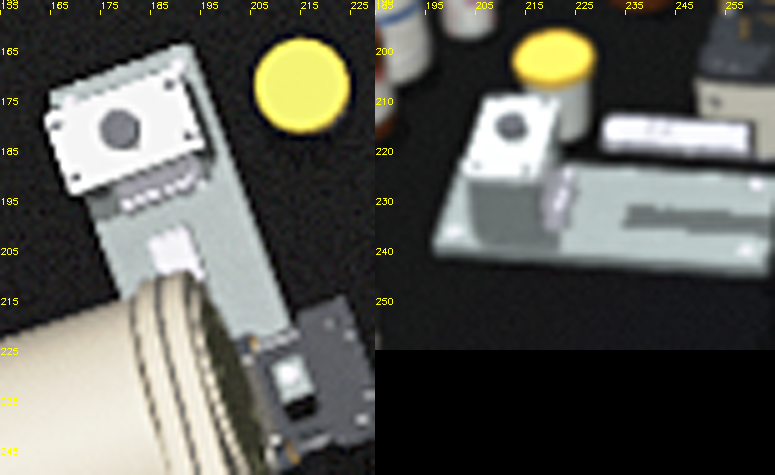

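The blade is held level. Its tip is at crop (172,232) in the top view, and its left end is at (603,128) in the side crop, short of the mouth. I'll compute the tip's offset from the press axis.

Run:
```python
from h import *
np.set_printoptions(precision=4,suppress=True)
A=lambda X,Y:(155+(X+.5)/5-.5,155+(Y+.5)/5-.5); S=lambda X,Y:(185+(X-375+.5)/5-.5,190+(Y+.5)/5-.5)
a=np.radians(19.67); Rm=np.array([[np.cos(a),-np.sin(a)],[np.sin(a),np.cos(a)]]); t=np.array([.4986,.2226])
P,e=tri(A(172,231),S(603,124)); print(P,e,'press',(P[:2]-t)@Rm)
p=at('top',A(172,231),.08);print(p,(p[:2]-t)@Rm)
q=at('top',A(189,275),.08);d=p-q;print('mid of strip lower',(q[:2]-t)@Rm)
tp=np.array([.4277,.1945]);print('tcp press',(tp-t)@Rm, 'n')
# shoe mouth line ends
for c in[(121,210),(202,172)]: print((at('top',A(*c),.021)[:2]-t)@Rm)
```

```text
[0.5366 0.2283 0.0801] 0.0024781943421009604 press [ 0.0377 -0.0074]
[0.5354 0.2278 0.08  ] [ 0.0364 -0.0075]
mid of strip lower [ 0.0096 -0.0083]
tcp press [-0.0762 -0.0026] n
[0.0663 0.0261]
[ 0.0713 -0.0266]
```

Emit:
{"fn": "arm_command", "kwargs": {"deltas": [[[-0.2, 0.5, -1.5, 0, 0, 0], [0, 0, -2, 0, 0, 0], [0, 0, -1.5, 0, 0, 0], [0, 0, -0.4, 0, 0, 0], [0, 0, 0, 0, 0, 0], [0, 0, 0, 0, 0, 0]]]}}

```text
t: 8.22
tool_pos: [0.4266, 0.1998, 0.024]
orientation: [-0.533, 3.094, 0.0]
force: [-0.6, -0.6, -0.4]
opening: 0.0214
gripper_force: 40.0
```

Emit:
{"fn": "arm_command", "kwargs": {"deltas": [[[0, 0, -0.2, 0, 0, 0], [0, 0, -0.1, 0, 0, 0], [0, 0, 0, 0, 0, 0]]]}}

```text
t: 8.47
tool_pos: [0.4262, 0.1998, 0.0203]
orientation: [-0.534, 3.095, 0.0]
force: [-0.1, 0.4, -1.5]
opening: 0.0214
gripper_force: 40.0
```

Run:
```python
from h import *
for _ in range(1):
    t=eyes.read_camera('top');s=eyes.read_camera('side')
q=monitor.read_state(); print(q['tool_pos'],q['force'])
a=crop(t,155,155,75,95,5); b=crop(s,185,190,80,70,5)
b=np.vstack([b,np.zeros((125,400,3),np.uint8)])
cv2.imwrite('pics/c5.png',np.hstack([a,b]))
```

```text
[0.42590177 0.19973134 0.02006774] [-0.17865539 -0.6539285  -0.44944188]
```

View pics/c5.png

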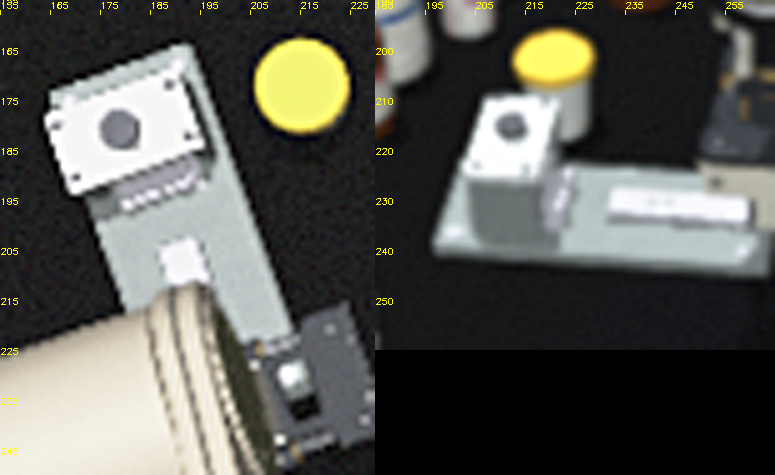

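The blade is now just over the plate, with its tip at crop (180,240) in the top view and (610,192) in the side view. I'll compute the offset from the press axis.

Run:
```python
from h import *
np.set_printoptions(precision=4,suppress=True)
A=lambda X,Y:(155+(X+.5)/5-.5,155+(Y+.5)/5-.5)
a=np.radians(19.67); Rm=np.array([[np.cos(a),-np.sin(a)],[np.sin(a),np.cos(a)]]); t=np.array([.4986,.2226])
for c in[(180,240),(161,247),(198,234),(209,278)]: print((at('top',A(*c),.0215)[:2]-t)@Rm)
print((np.array([.426,.1998])-t)@Rm)
g=lambda x,y,z: px('side',[*(t+Rm@[x,y]),z])
for P in[(.035,.011,.022),(.035,-.011,.022)]: print((g(*P)-[185,190])*5+[375,0])
```

```text
[ 0.0373 -0.001 ]
[0.0373 0.011 ]
[ 0.037  -0.0122]
[ 0.0101 -0.0097]
[-0.076  0.003]
[606.4967 206.5838]
[611.8252 185.4005]
```

Emit:
{"fn": "arm_command", "kwargs": {"deltas": [[[0.94, 0.34, -0.1, 0, 0, 0], [0.94, 0.34, 0, 0, 0, 0], [0.47, 0.17, 0, 0, 0, 0], [0, 0, 0, 0, 0, 0]]]}}

```text
t: 8.9
tool_pos: [0.4501, 0.2085, 0.0191]
orientation: [-0.534, 3.095, 0.0]
force: [0.1, -0.8, -1.1]
opening: 0.0212
gripper_force: 40.0
```

Emit:
{"fn": "arm_command", "kwargs": {"deltas": [[[0.28, 0.1, 0, 0, 0, 0], [0.28, 0.1, 0, 0, 0, 0], [0.28, 0.1, 0, 0, 0, 0], [0, 0, 0, 0, 0, 0]]]}}

```text
t: 9.23
tool_pos: [0.4576, 0.2112, 0.0189]
orientation: [-0.534, 3.096, 0.0]
force: [-0.9, -0.8, 3.9]
opening: 0.0214
gripper_force: 40.0
```

Emit:
{"fn": "arm_command", "kwargs": {"deltas": [[[0.28, 0.1, 0, 0, 0, 0], [0.28, 0.1, 0, 0, 0, 0], [0.28, 0.1, 0, 0, 0, 0], [0, 0, 0, 0, 0, 0]]]}}

```text
t: 9.57
tool_pos: [0.466, 0.2142, 0.0189]
orientation: [-0.534, 3.096, 0.0]
force: [-0.8, -0.3, 6.0]
opening: 0.0213
gripper_force: 40.0
```

Emit:
{"fn": "arm_command", "kwargs": {"deltas": [[[0.28, 0.1, 0.03, 0, 0, 0], [0.28, 0.1, 0, 0, 0, 0], [0, 0, 0, 0, 0, 0]]]}}

```text
t: 9.82
tool_pos: [0.4718, 0.2163, 0.019]
orientation: [-0.534, 3.095, 0.0]
force: [1.2, -0.3, 3.0]
opening: 0.0212
gripper_force: 40.0
```

Emit:
{"fn": "arm_command", "kwargs": {"deltas": [[[0.19, 0.07, 0, 0, 0, 0], [0.19, 0.07, 0, 0, 0, 0], [0, 0, 0, 0, 0, 0]]]}}

```text
t: 10.07
tool_pos: [0.474, 0.2171, 0.0189]
orientation: [0.534, -3.093, 0.001]
force: [-8.9, -3.6, 11.0]
opening: 0.0213
gripper_force: 40.0
```

Emit:
{"fn": "arm_command", "kwargs": {"deltas": [[[0.19, 0.07, 0, 0, 0, 0], [0.19, 0.07, 0, 0, 0, 0], [0, 0, 0, 0, 0, 0]]]}}

```text
t: 10.32
tool_pos: [0.4771, 0.2183, 0.0189]
orientation: [0.533, -3.091, 0.001]
force: [-12.1, -3.8, 15.4]
opening: 0.0214
gripper_force: 40.0
```

Emit:
{"fn": "arm_command", "kwargs": {"deltas": [[[0.19, 0.07, 0, 0, 0, 0], [0.19, 0.07, 0, 0, 0, 0], [0, 0, 0, 0, 0, 0]]]}}

```text
t: 10.57
tool_pos: [0.4808, 0.2196, 0.0189]
orientation: [0.533, -3.091, 0.001]
force: [-12.1, -4.3, 15.0]
opening: 0.0213
gripper_force: 40.0
```

Emit:
{"fn": "arm_command", "kwargs": {"deltas": [[[0.19, 0.07, 0.03, 0, 0, 0], [0.19, 0.07, 0, 0, 0, 0], [0.19, 0.07, 0, 0, 0, 0], [0, 0, 0, 0, 0, 0]]]}}

```text
t: 10.9
tool_pos: [0.4869, 0.2219, 0.019]
orientation: [0.534, -3.092, 0.001]
force: [-7.9, -3.2, 9.4]
opening: 0.0217
gripper_force: 40.0
```

Emit:
{"fn": "arm_command", "kwargs": {"deltas": [[[0.19, 0.07, 0, 0, 0, 0], [0.19, 0.07, 0, 0, 0, 0], [0.19, 0.07, 0, 0, 0, 0], [0, 0, 0, 0, 0, 0]]]}}

```text
t: 11.23
tool_pos: [0.4926, 0.224, 0.0189]
orientation: [0.533, -3.092, 0.001]
force: [-8.4, -2.7, 10.2]
opening: 0.0213
gripper_force: 40.0
```

Emit:
{"fn": "arm_command", "kwargs": {"deltas": [[[0.28, 0.1, 0.03, 0, 0, 0], [0.28, 0.1, 0, 0, 0, 0], [0.28, 0.1, 0, 0, 0, 0], [0.28, 0.1, 0, 0, 0, 0], [0.28, 0.1, 0, 0, 0, 0], [0, 0, 0, 0, 0, 0]]]}}

```text
t: 11.73
tool_pos: [0.507, 0.2292, 0.019]
orientation: [0.534, -3.093, 0.001]
force: [-4.5, -1.4, 4.9]
opening: 0.0216
gripper_force: 40.0
```

Emit:
{"fn": "arm_command", "kwargs": {"deltas": [[[0.09, 0.03, 0.02, 0, 0, 0], [0.09, 0.03, 0, 0, 0, 0], [0, 0, 0, 0, 0, 0], [0, 0, 0, 0, 0, 0]]]}}

```text
t: 12.07
tool_pos: [0.5083, 0.2296, 0.019]
orientation: [0.533, -3.092, 0.001]
force: [-6.9, -1.7, 6.3]
opening: 0.0213
gripper_force: 40.0
```

Emit:
{"fn": "arm_command", "kwargs": {"deltas": [[[0, 0, 0, 0, 0, 0], [0, 0, 0, 0, 0, 0], [0, 0, 2, 0, 0, 0], [0, 0, 4, 0, 0, 0], [0, 0, 4, 0, 0, 0], [-2, -3, 3, 0, 0, 0], [-2, -4, 3, 0, 0, 0], [-2, -4, 0, 0, 0, 0], [-1, -4, 0, 0, 0, 0], [0, -4, 0, 0, 0, 0], [0, -4, 0, 0, 0, 0], [0, 0, 0, 0, 0, 0]]], "gripper": -0.3}}

```text
t: 13.07
tool_pos: [0.4484, 0.0092, 0.17]
orientation: [-0.525, 3.096, -0.005]
force: [0.1, 0.5, 0.7]
opening: 0.0321
gripper_force: 0.0
```

Run:
```python
from h import *
t=eyes.read_camera('top');s=eyes.read_camera('side');cv2.imwrite('pics/t6.png',t);cv2.imwrite('pics/s6.png',s)
a=crop(t,155,155,75,95,6); b=crop(s,190,190,80,60,5)
b=np.vstack([b,np.zeros((570-300,400,3),np.uint8)])[:,:350]
cv2.imwrite('pics/c6.png',np.hstack([a,b]))
```

```text
(no output)
```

View pics/c6.png

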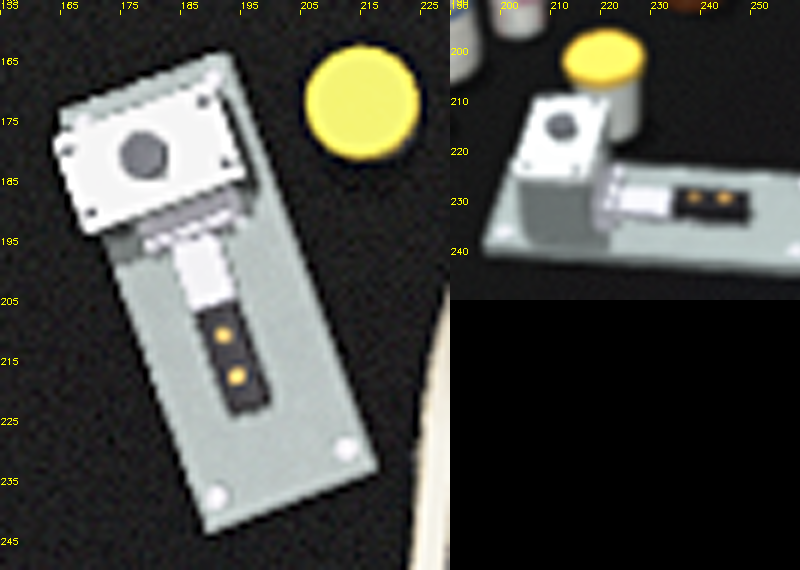

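The blade is in the gap and the handle lies straight: its rear corners are at crop (232,416) and (271,401), and its front at (195,314) and (236,299). I'll measure this in the press frame.

Run:
```python
from h import *
np.set_printoptions(precision=4,suppress=True)
A=lambda X,Y:(155+(X+.5)/6-.5,155+(Y+.5)/6-.5);S=lambda X,Y:(190+(X-450+.5)/5-.5,190+(Y+.5)/5-.5)
a=np.radians(19.67); Rm=np.array([[np.cos(a),-np.sin(a)],[np.sin(a),np.cos(a)]]); t=np.array([.4986,.2226])
for c,z in[((232,416),.028),((271,401),.028),((195,308),.028),((236,299),.028),((207,533),.012),((377,466),.012)]: print(c,(at('top',A(*c),z)[:2]-t)@Rm)
g=lambda x,y,z: px('side',[*(t+Rm@[x,y]),z])
for P in[(-.023,.011,.028),(-.023,-.011,.028),(.032,.011,.028),(.032,-.011,.028),(-.075,-.045,.012),(.15,.045,.012)]: print('side',P,(g(*P)-[190,190])*5+[450,0])
# dark mask of handle
im=cv2.imread('pics/t6.png'); gm=im.max(2).astype(float)
poly=np.array([px('top',[*(t+Rm@[x,y]),.02]) for x,y in[(-.06,.03),(-.06,-.03),(.045,-.03),(.045,.03)]])
m=np.zeros(gm.shape,np.uint8);cv2.fillConvexPoly(m,poly.round().astype(int),1)
k=((gm<110)|((im[...,2].astype(int)-im[...,0])>50))&(m>0)
n,l,st,ce=cv2.connectedComponentsWithStats(k.astype(np.uint8)); i=1+st[1:,4].argmax()
ys,xs=np.where(l==i); W=np.array([(at('top',(x,y),.028)[:2]-t)@Rm for x,y in zip(xs,ys)])
r=cv2.minAreaRect((W*1000).astype(np.float32));print(r,W.mean(0),W.min(0),W.max(0))
v=np.linalg.svd(W-W.mean(0))[2][0];print('yaw deg',np.degrees(np.arctan(v[1]/v[0])))
```

```text
(232, 416) [-0.0256  0.0114]
(271, 401) [-0.0252 -0.009 ]
(195, 308) [0.0308 0.011 ]
(236, 299) [ 0.0281 -0.0094]
(207, 533) [-0.0748  0.0447]
(377, 466) [-0.0726 -0.0454]
side (-0.023, 0.011, 0.028) [741.3373 205.6013]
side (-0.023, -0.011, 0.028) [745.5901 184.2833]
side (0.032, 0.011, 0.028) [660.4512 200.149 ]
side (0.032, -0.011, 0.028) [665.7425 178.9916]
side (-0.075, -0.045, 0.012) [826.5845 174.9728]
side (0.15, 0.045, 0.012) [479.5833 239.9095]
((0.40279388427734375, 1.1053705215454102), (21.359554290771484, 54.37901306152344), 89.09736633300781) [0.0004 0.0012] [-0.0268 -0.0097] [0.0276 0.012 ]
yaw deg -0.19228917325285463
```

Emit:
{"fn": "arm_command", "kwargs": {"deltas": [[[1, 3.6, 0, 0, 0, 0], [1, 3.6, 0, 0, 0, 0], [1, 3.7, 0, 0, 0, 0], [1, 3.7, 0, 0, 0, 0], [1, 3.7, 0, 0, 0, 0], [1, 3.7, -3, 0, 0, 0], [0, 0, -4, 0, 0, 0], [0, 0, -1, 0, 0, 0], [0, 0, 0, 0, 0, 0], [0, 0, 0, 0, 0, 0]]]}}

```text
t: 14.0
tool_pos: [0.5058, 0.2302, 0.0937]
orientation: [0.535, -3.094, 0.001]
force: [0.7, 0.6, -0.3]
opening: 0.0329
gripper_force: 0.0
```

Emit:
{"fn": "arm_command", "kwargs": {"deltas": [[[0.2, -0.1, -2, 0, 0, 0], [0, 0, -2.5, 0, 0, 0], [0, 0, -2, 0, 0, 0], [0, 0, -0.7, 0, 0, 0], [0, 0, 0, 0, 0, 0], [0, 0, 0, 0, 0, 0]]]}}

```text
t: 14.5
tool_pos: [0.51, 0.229, 0.024]
orientation: [-0.532, 3.094, 0.001]
force: [0.2, 0.1, -0.1]
opening: 0.0325
gripper_force: 0.0
```

Emit:
{"fn": "arm_command", "kwargs": {"deltas": [[[0, 0, 0, 0, 0, 0], [0, 0, 0, 0, 0, 0], [0, 0, 0, 0, 0, 0]]], "gripper": -1, "squeeze": 30}}

```text
t: 14.75
tool_pos: [0.5103, 0.2295, 0.024]
orientation: [-0.533, 3.093, 0.001]
force: [-1.7, 0.5, 7.0]
opening: 0.0212
gripper_force: 30.0
```

Emit:
{"fn": "arm_command", "kwargs": {"deltas": [[[0.1, 0.035, 0, 0, 0, 0], [0.1, 0.035, 0, 0, 0, 0], [0.1, 0.035, 0, 0, 0, 0], [0, 0, 0, 0, 0, 0], [0, 0, 0, 0, 0, 0]]]}}

```text
t: 15.17
tool_pos: [0.5106, 0.2296, 0.0239]
orientation: [0.534, -3.093, 0.001]
force: [-15.0, -5.8, 20.6]
opening: 0.0211
gripper_force: 30.0
```

Emit:
{"fn": "arm_command", "kwargs": {"deltas": [[[0, 0, 0.1, 0, 0, 0], [0, 0, 0, 0, 0, 0]]]}}

```text
t: 15.33
tool_pos: [0.5107, 0.2297, 0.024]
orientation: [0.534, -3.094, 0.001]
force: [-9.4, -3.8, 11.1]
opening: 0.0215
gripper_force: 30.0
```

Emit:
{"fn": "arm_command", "kwargs": {"deltas": [[[0.1, 0.035, 0.05, 0, 0, 0], [0, 0, 0, 0, 0, 0]]]}}

```text
t: 15.5
tool_pos: [0.5117, 0.23, 0.0241]
orientation: [0.534, -3.093, 0.001]
force: [-7.7, -2.5, 8.4]
opening: 0.0216
gripper_force: 30.0
```

Emit:
{"fn": "arm_command", "kwargs": {"deltas": [[[0.1, 0.035, 0.03, 0, 0, 0], [0.05, 0.02, 0, 0, 0, 0], [0, 0, 0, 0, 0, 0]]]}}

```text
t: 15.75
tool_pos: [0.513, 0.2305, 0.0241]
orientation: [0.534, -3.093, 0.001]
force: [-7.4, -1.4, 5.7]
opening: 0.0213
gripper_force: 30.0
```

Emit:
{"fn": "arm_command", "kwargs": {"deltas": [[[0, 0, 0, 0, 0, 0], [0, 0, 0, 0, 0, 0], [0, 0, 2, 0, 0, 0], [0, 0, 4, 0, 0, 0], [0, 0, 4, 0, 0, 0], [-2, -3, 3, 0, 0, 0], [-2, -4, 3, 0, 0, 0], [-2, -4, 0, 0, 0, 0], [-1, -4, 0, 0, 0, 0], [0, -4, 0, 0, 0, 0], [0, -4, 0, 0, 0, 0], [0, 0, 0, 0, 0, 0]]], "gripper": -0.3}}

```text
t: 16.75
tool_pos: [0.4527, 0.0099, 0.1745]
orientation: [-0.525, 3.096, -0.005]
force: [0.5, 0.7, 0.1]
opening: 0.0321
gripper_force: 0.0
```

Run:
```python
from h import *
np.set_printoptions(precision=4,suppress=True)
t=eyes.read_camera('top');s=eyes.read_camera('side');cv2.imwrite('pics/t7.png',t);cv2.imwrite('pics/s7.png',s)
a=crop(t,155,155,75,95,6); b=crop(s,190,190,70,60,5)
b=np.vstack([b,np.zeros((570-300,350,3),np.uint8)])
cv2.imwrite('pics/c7.png',np.hstack([a,b]))
a=np.radians(19.67); Rm=np.array([[np.cos(a),-np.sin(a)],[np.sin(a),np.cos(a)]]); t0=np.array([.4986,.2226])
for f in('t6','t7'):
    im=cv2.imread(f'pics/{f}.png').astype(np.float32).max(2)
    # sample profiles along press x averaged over handle width
    xs=np.arange(-.09,.06,.0005); 
    def prof(z,ys):
        r=0
        for y in ys:
            P=np.array([px('top',[*(t0+Rm@[x,y]),z]) for x in xs],np.float32); r=r+cv2.remap(im,P[None,:,0],P[None,:,1],cv2.INTER_LINEAR)[0]
        return r/len(ys)
    p=prof(.028,[-.006,-.007,.008,.009]); q=prof(.012,[-.02,-.01,0,.01,.02])
    g=np.gradient(p);h=np.gradient(q)
    i=lambda g,lo,hi,s:xs[(xs>lo)&(xs<hi)][(s*g[(xs>lo)&(xs<hi)]).argmax()]
    print(f,'rear',i(g,-.04,-.01,-1),'front',i(g,.015,.045,1),'plate',i(h,-.088,-.06,1))
```

```text
t6 rear -0.02649999999999994 front 0.02900000000000011 plate -0.07499999999999998Traceback (most recent call last):
  File "<stdin>", line 17, in <module>
  File "<stdin>", line 15, in prof
  File "h.py", line 18, in px
    m=eyes.camera_model(n); Rm=cv2.Rodrigues(m['rvec'])[0]; c=Rm@np.array(P,float)+m['tvec']
ValueError: time passes only in moves, steps and waits
```

View pics/c7.png

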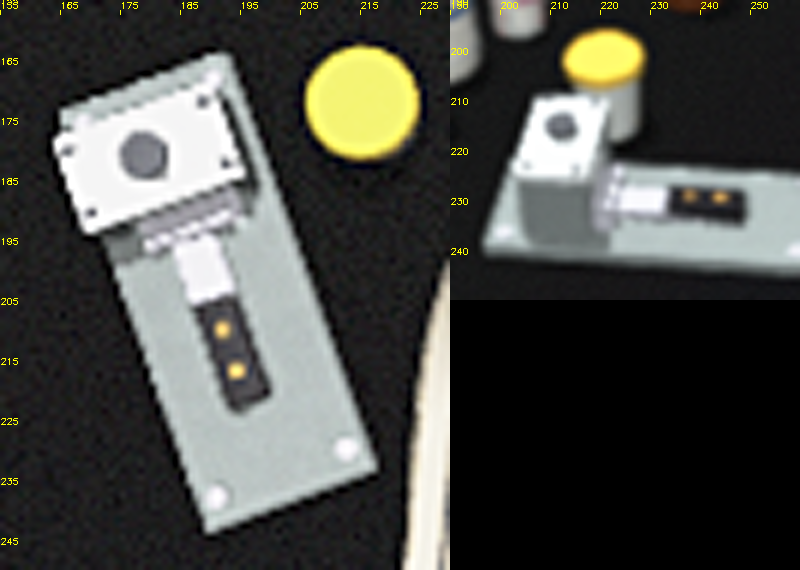

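The blade sits straight, slightly further in: the rear corners are now near (233,411) and (271,395), and the side view shows the handle from 669 to 746. I'll rerun the numeric comparison with the camera model cached.

```bash
cat > m.py <<'E'
from h import *
M=eyes.camera_model('top')
def px(P):
    c=cv2.Rodrigues(M['rvec'])[0]@np.array(P,float)+M['tvec'];u=c[:2]/c[2];u=u*(1+M['k1']*(u@u));return u*[M['fx'],M['fy']]+[M['cx'],M['cy']]
a=np.radians(19.67); Rm=np.array([[np.cos(a),-np.sin(a)],[np.sin(a),np.cos(a)]]); t0=np.array([.4986,.2226])
xs=np.arange(-.09,.165,.0005)
def run(f):
    im=cv2.imread(f'pics/{f}.png').astype(np.float32).max(2)
    def prof(z,ys):
        r=0
        for y in ys:
            P=np.array([px([*(t0+Rm@[x,y]),z]) for x in xs],np.float32); r=r+cv2.remap(im,P[None,:,0],P[None,:,1],cv2.INTER_LINEAR)[0]
        return r/len(ys)
    def cross(p,lo,hi):  # half-level crossing
        k=(xs>lo)&(xs<hi);v=p[k];h=(v[0]+v[-1])/2; j=np.where(np.diff(np.sign(v-h)))[0]; return (xs[k][j]*1e3).round(1)
    p=prof(.028,[-.006,-.007,.008,.009]); q=prof(.012,[-.02,-.01,0,.01,.02]); e=prof(.012,[-.04,-.037])
    print(f,'rear',cross(p,-.035,-.018),'front',cross(p,.02,.04),'plate',cross(q,-.085,-.066),'far',cross(e,.14,.162))
E
python3 - <<'E'
from m import *
run('t6');run('t7')
E
```

```text
t6 rear [-27.] front [29.] plate [-74.5] far [150.]
t7 rear [-24.5] front [31.5] plate [-74.5] far [150.]
```

```bash
python3 -c "
from plant import ticket
print(ticket.close_job())"
```

```text
the job is handed in; nothing more can be done
None
```

The middle blade fits and is lying straight in the gap, released, with its tip within about 1–2 mm of the shoe's far end; the thin and thick blades were left in the caddy, and I handed the job in at about 17 s.

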